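# Run the hand nut onto the vegetable cutter's shaft

## Task

Fasten the slicing disc of the vegetable cutter: take the blue hand nut from the parts tray and set it squarely on the threaded shaft. Feel for its thread start by turning it backward (counter-clockwise seen from above) under a light press until it drops, then run it on clockwise until it sits fully home on the disc's hub, and let go. Never press or twist the nut hard against the shaft, and leave everything else where it is.

Things in the scene. Friction and masses are not known exactly. Their poses are not given: they have to be found in the camera images.
- nut_mid (a point): Blue plastic hand nut, 0.12 kg, 62 mm tall, at first standing mouth down in the parts tray. This point is on its axis half-way up, 31 mm above its rim. A flat cap lies 32 mm above the rim; on it stands the bar to grip, 62 mm long, 14 mm thick, 30 mm high (32 to 62 mm above the rim). x runs along the bar, y across it, z up out of the bar.
- nut_rim (a point): Centre of the nut's open lower rim. The skirt is round, 49 mm across outside, 37.6 mm inside. In it two steel pins, 5 mm thick, point inward from opposite sides, under the two ends of the bar; their undersides are 6.7 mm above the rim.
- seat (a point): Point on the shaft's axis at the flat top of the hub, 64 mm above the counter, where the nut's rim rests when it is home (nut_mid is then 31 mm above this point). z up, turned as the cutter.
- shaft_top (a point): Top of the steel shaft, on its axis, 26.5 mm above the hub. The shaft is 34 mm across its thread, so the nut's mouth passes over it with 1.8 mm to spare all round. Right-handed thread (clockwise from above runs the nut down), two starts half a turn apart. The shaft is braked, does not turn, and has stopped at an unknown angle.
- land (a point): On the axis, at the height of two level lands, 22 mm above the hub, on which the nut's pins first rest (rim 15.3 mm above the hub; by chance on a land's end stop, 4.5 mm higher, or straight in the slots). Turned clockwise on the lands, the nut meets the hard stops; counter-clockwise, by 155 degrees at most, its pins reach the slots.
- slot_floor (a point): On the axis, at the height of the floor of the two slots (thread starts), 12 mm above the hub. A slot lets a pin in over some 20 degrees and ends in a hard stop; the nut sinks 10 mm in it (rim then 5.3 mm above the hub). From here clockwise: level for 10 to 30 degrees, then falling 24 mm per turn, with 1.5 mm play; home after 90 to 110 degrees, tight about 20 degrees later.
- cutter: Vegetable cutter without its hood: an aluminium motor base 220 mm by 190 mm by 52 mm fixed to the counter, a steel slicing disc 166 mm in diameter on top of it, the hub 54 mm in diameter in its middle, and the threaded shaft. Origin under the middle on the counter, z up, x towards the side away from its two push buttons.
- tray: Low steel parts tray, fixed, 180 mm (x) by 260 mm (y), rim 18 mm high, floor 3 mm thick. Origin under its middle on the counter. It holds the nut and two pastry rings and may stand to the left or to the right of the cutter.
- ring_large: Steel pastry ring in the tray, 52 mm in diameter, 18 mm high; origin at the middle of its underside. To be left alone.
- ring_small: Steel pastry ring in the tray, 40 mm in diameter, 18 mm high; origin at the middle of its underside. To be left alone.
- mug_a: White mug, 76 mm in diameter, 75 mm high, beyond the work; origin at the middle of its foot. To be left alone.
- mug_b: White mug, 76 mm in diameter, 75 mm high, beyond the work; origin at the middle of its foot. To be left alone.
- ramekin: White bowl, 70 mm in diameter, 35 mm high, to the left; origin at the middle of its foot. To be left alone.
- bun_mid (a point): Bread bun, 90 mm in diameter, 45 mm high, to the right; this point is its middle. To be left alone.
- turner_grip (a point): Turner with a wooden handle, lying on the counter beyond the work to the left; this point is on its handle. To be left alone.

How it is judged:
By the outcome, as a careful person would: the job done as asked, in the order asked, and still so for the second after the job is handed in, with the robot touching nothing.
It also fails if it takes over 64 s, if anything falls off the work surface, if the arm or the gripper's body presses on something with over 40 N, if the wrist force passes 120 N, or if a joint passes its speed limit or range.

## Robot

A 6-joint arm with a two-finger parallel gripper is mounted at the origin on the work surface. World frame = base frame: x ahead of the robot, y to its left, z up, the work surface at z = 0. Lengths are in m, angles in degrees, forces in N, time in s.
With the tool pointing down it reaches from about 0.35 to 0.875 m from the base axis. Payload 4.2 kg.
Tool frame: the origin (TCP) lies midway between the tips of the shut fingers; the grasp point (between the pads) lies 19 mm behind it; y points along the fingers, x is the direction in which the jaws open and shut, and the axes are right-handed (so a half turn about y gives the same grasp; the last joint's range is limited). The gripper opens to 87 mm and grips with 3 to 60 N. Pads are 19 mm wide; open, the fingers measure 117 mm over their backs; the gripper's body (75 mm by 190 mm) begins 51 mm behind the grasp point.
Start: joints at [-57.09, 22.042, 0.453, 0, -68.411, -14.817], TCP at [0.194, -0.594, 0.223] pointing down, gripper open.
Joint ranges: [-179.83, 179.83], [-69.29, 118.12], [-61.27, 80.66], [-181.25, 117.63], [-171.15, -9.14], [-177.46, 177.46]. Speed limits (degrees/s): [159.86, 159.86, 180, 180, 180, 180].

## Interface

Orientations are given as a 3x3 rotation matrix whose columns are the frame's x, y, z axes.
In Python, from station import * gives the robot as it stands.
- The arm moves only by the tool jog_arm, never from a script. Its argument "series" is a list of rows, each a list of 3 entries, a list of its own where there are three numbers: the shift along the tool's x, y, z in m, then the turn, a rotation vector about the tool's x, y, z in degrees, then the finger opening in m, from 0 to 0.087. A call has 1 to 10 rows; each row shifts and turns the commanded pose from where the row before left it, along the tool's axes as they then stand; what a row does not reach is not made up. A row lasts 1/8 s, in which the tool goes at most 62.5 mm and 10.7 degrees, less where a joint would pass 70% of its speed; a pose out of reach is approached as far as the arm can. A call is refused whole if a number of a shift passes 0.0625 or a number of a turn 10.7, either way. A call with a gripper value outside its range is refused whole. The fingers move at their own pace and stop on an object; the grip force is fixed at half the most. Time passes only in rows, so rows that do not move let the fingers close. It gives the time, the measured TCP pose, the force and the opening at its end, in the units of the state.
- sense(): the state, without advancing time (a new reading comes with each control period).
- capture(name): name is "side" or "top"; returns the picture (384x512x3 uint8, red, green, blue); there is no depth.
- camera_info(name): a dict with "fx", "fy", "cx", "cy" (pixels), "rvec" (rotation vector, rad) and "tvec" (3), from world to camera coordinates, as OpenCV has them. Camera axes: x right, y down, z forward; pixel columns grow to the right and rows downward; lengths in m; the calibration is good to about 2 mm. A picture is of the moment at which its call begins. camera_info takes no time and is no camera call.
- finish_job(): hands the job in, once; it reports no verdict.
The state is a dict: "time_s": time; "joints": joint angles; "joint_velocities": joint speeds; "effort": joint torques, N m; "tcp_pos": TCP position; "ee_rot": TCP orientation; "wrist_force": force on the tool from outside, world axes, zero at the start; "moment": the same for the moment, N m; "gripper_width": opening from 0.0 (shut) to 1.0 (fully open).
Only numpy, scipy, OpenCV 4.12 (cv2) and the standard library are available. Lean on these libraries where they do the work, as an engineer would, in place of code of your own. Each camera call takes 0.05 s, during which the arm holds its last target. There are 200 camera calls.

## Working session

There is one attempt and no reset: what is moved stays moved. The work goes in short steps, Python scripts to look and compute and a tool call to move; the robot and the scene stay as the last step left them, time stands still between calls to the robot, and variables do not carry over. Pictures are saved under pics/ and viewed, about 8 in all and at most 12, crops included, and the job is handed in when it is done.

Besides the shell and the picture viewer there is one more tool, called by a JSON object that holds its "op" and its "data", one argument or row to a line. jog_arm: Moves the arm, as the interface text tells. Its arguments: {"type":"object","properties":{"series":{"type":"array","items":{"type":"array"}}},"required":["series"]}

```bash
mkdir -p pics
python3 - <<'E'
from station import *
import cv2
for n in("top","side"):
    im=capture(n); cv2.imwrite(f"pics/{n}0.png",im[:,:,::-1]); print(camera_info(n))
s=sense(); print({k:s[k] for k in("time_s","tcp_pos","ee_rot","gripper_width","wrist_force")})
E
```

```text
{'fx': 399.68838596607145, 'fy': 399.68838596607145, 'cx': 254.3767527845092, 'cy': 189.2410343949601, 'rvec': array([ 2.20175612, -2.1760827 ,  0.07066239]), 'tvec': array([-0.00463985,  0.59346442,  1.42137663])}
{'fx': 454.70120090785804, 'fy': 454.70120090785804, 'cx': 258.30709974428095, 'cy': 184.1380310224082, 'rvec': array([ 0.44454284, -2.58405353,  1.3995697 ]), 'tvec': array([0.54471037, 0.20022705, 1.17800311])}
{'time_s': 0.1, 'tcp_pos': array([ 0.19398098, -0.5935936 ,  0.22157387]), 'ee_rot': array([[-3.10433632e-01, -6.83229317e-04, -9.50594810e-01],
       [ 9.50593108e-01,  1.80145550e-03, -3.10434371e-01],
       [ 1.92455212e-03, -9.99998144e-01,  9.02407041e-05]]), 'gripper_width': 1.0020473214437298, 'wrist_force': array([ 1.07317601,  0.25551065, -0.41976944])}
```

View pics/top0.png

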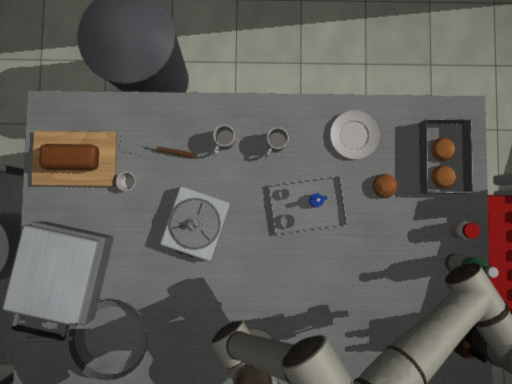

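View pics/side0.png

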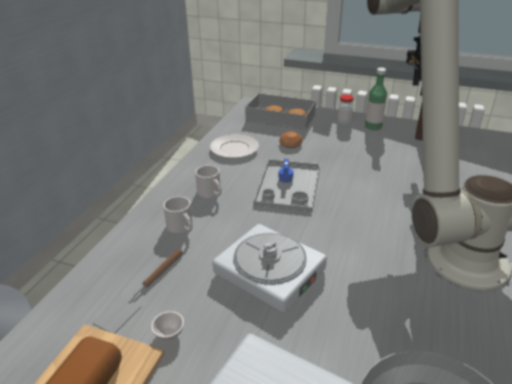

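Top view: the cutter is near (195,223), the tray near (305,205), and the blue nut at (317,200). The side view shows the nut at (286,174) and the shaft at (269,250). I'll enlarge both.

```bash
cat > h.py <<'E'
from station import *
import numpy as np, cv2
def cam(n):
    c=camera_info(n);K=np.array([[c['fx'],0,c['cx']],[0,c['fy'],c['cy']],[0,0,1]]);R=cv2.Rodrigues(c['rvec'])[0]
    return K,R,np.array(c['tvec'])
def ray(n,u,v):
    K,R,t=cam(n);return -R.T@t, R.T@np.linalg.inv(K)@[u,v,1]
def atz(n,u,v,z):
    o,d=ray(n,u,v);return o+d*(z-o[2])/d[2]
def tri(a,b):
    A=[];B=[]
    for n,p in(("top",a),("side",b)):
        o,d=ray(n,*p);d/=np.linalg.norm(d);P=np.eye(3)-np.outer(d,d);A.append(P);B.append(P@o)
    return np.linalg.solve(sum(A),sum(B))
def proj(n,p):
    K,R,t=cam(n);q=K@(R@np.asarray(p,float)+t);return q[:2]/q[2]
def crop(n,name,x0,x1,y0,y1,s):
    im=capture(n)[y0:y1,x0:x1,::-1];im=cv2.resize(im,None,fx=s,fy=s,interpolation=cv2.INTER_CUBIC);cv2.imwrite(name,im);return im
E
python3 - <<'E'
from h import *
a=crop("top","pics/c1.png",160,350,172,262,4)
a1=crop("top","pics/x.png",292,342,182,222,8); b1=crop("side","pics/x2.png",262,312,152,192,8)
b2=crop("top","pics/x3.png",165,225,192,252,6); b3=crop("side","pics/x4.png",235,305,222,292,6)
cv2.imwrite("pics/nut.png",np.hstack([a1,b1]))
b2=cv2.resize(b2,(400,400));b3=cv2.resize(b3,(400,400))
cv2.imwrite("pics/all.png",np.vstack([np.hstack([a1,b1])[:260],np.hstack([b2,b3])[30:370]]))
# blue nut pixels
for n in("top","side"):
    im=capture(n).astype(int);m=(im[:,:,2]>im[:,:,0]+45)&(im[:,:,2]>im[:,:,1]+30)
    k,l,st,c=cv2.connectedComponentsWithStats(m.astype(np.uint8));i=1+np.argmax(st[1:,4]);print(n,c[i],st[i])
E
```

```text
top [317.33108108 199.66891892] [310 194  17  13 148]
side [285.36458333 171.38541667] [279 158  14  24 192]
```

View pics/all.png

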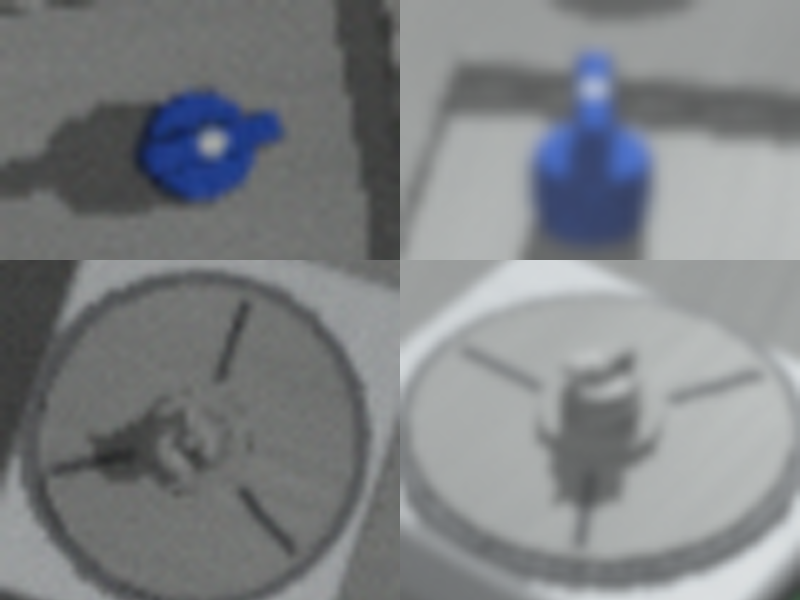

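The crop shows the nut with its bar running from lower left to upper right in the top view. In the side view the bar is end-on. I'll fit silhouette models to both views.

```bash
cat > fit.py <<'E'
from h import *
from scipy.optimize import minimize
def nutpts(x,y,z,yaw):
    a=np.linspace(0,2*np.pi,40);c,s=np.cos(yaw),np.sin(yaw)
    cyl=np.array([[.0245*np.cos(t),.0245*np.sin(t),h] for h in(0,.032) for t in a])
    bar=np.array([[i*.031,j*.007,h] for i in(-1,1) for j in(-1,1) for h in(.032,.062)])
    R=np.array([[c,-s,0],[s,c,0],[0,0,1]]);return [P@R.T+[x,y,z] for P in(cyl,bar)]
def render(n,p,S=8,box=None):
    x0,y0,w,h=box;m=np.zeros((h*S,w*S),np.uint8)
    for P in nutpts(*p):
        q=np.array([proj(n,v) for v in P]);q=((q-[x0-.5,y0-.5])*S).astype(np.float32)
        cv2.fillConvexPoly(m,cv2.convexHull(q).round().astype(np.int32),1)
    return cv2.resize(m.astype(np.float32),(w,h),interpolation=cv2.INTER_AREA)
def blue(n,box):
    im=capture(n).astype(float);x0,y0,w,h=box;im=im[y0:y0+h,x0:x0+w]
    d=im[:,:,2]-im[:,:,0];return np.clip(d/60,0,1)
def fitnut(boxes,p0,cams=("top","side"),z=None):
    M={n:blue(n,boxes[n]) for n in cams}
    f=lambda q,c=cams:sum(np.abs(render(n,(q[0],q[1],q[3]if z is None else z,q[2]),box=boxes[n])-M[n]).sum() for n in c)
    best=None
    for yaw in p0[2]:
        q0=[p0[0],p0[1],yaw]+([] if z is not None else [p0[3]])
        sim=np.array([q0]+[np.array(q0)+np.eye(len(q0))[i]*(.006 if i!=2 else .25) for i in range(len(q0))])
        r=minimize(f,q0,method="Nelder-Mead",options=dict(initial_simplex=sim,xatol=1e-4,fatol=.01,maxiter=250))
        if best is None or r.fun<best.fun:best=r
    return best
E
python3 - <<'E'
from fit import *
g=atz("top",317,199.7,.03);print("guess",g)
B={"top":(300,184,36,32),"side":(268,148,36,44)}
for cams in(("top","side"),("top",),("side",)):
    r=fitnut(B,(g[0],g[1],np.radians([0,45,90,135])),cams,z=.003);print(cams,r.x[:2],np.degrees(r.x[2])%180,r.fun)
print("disc top",atz("top",194.25,223.2,.058),"shaft side",atz("side",270,245.6,.0905))
print("side cam",ray("side",270,245)[0],"top cam",ray("top",0,0)[0])
E
```

```text
guess [ 0.55798054 -0.22171984  0.03      ]Traceback (most recent call last):
  File "<stdin>", line 5, in <module>
  File "fit.py", line 24, in fitnut
    r=minimize(f,q0,method="Nelder-Mead",options=dict(initial_simplex=sim,xatol=1e-4,fatol=.01,maxiter=250))
    res = _minimize_neldermead(fun, x0, args, callback, bounds=bounds,
                               **options)
    fxr = func(xr)
    fx = function(np.copy(x), *(wrapper_args + args))
  File "fit.py", line 19, in <lambda>
    f=lambda q,c=cams:sum(np.abs(render(n,(q[0],q[1],q[3]if z is None else z,q[2]),box=boxes[n])-M[n]).sum() for n in c)
                      ~~~^^^^^^^^^^^^^^^^^^^^^^^^^^^^^^^^^^^^^^^^^^^^^^^^^^^^^^^^^^^^^^^^^^^^^^^^^^^^^^^^^^^^^^^^^^^^^^^
  File "fit.py", line 19, in <genexpr>
    f=lambda q,c=cams:sum(np.abs(render(n,(q[0],q[1],q[3]if z is None else z,q[2]),box=boxes[n])-M[n]).sum() for n in c)
                                 ~~~~~~^^^^^^^^^^^^^^^^^^^^^^^^^^^^^^^^^^^^^^^^^^^^^^^^^^^^^^^^^
  File "fit.py", line 11, in render
    q=np.array([proj(n,v) for v in P]);q=((q-[x0-.5,y0-.5])*S).astype(np.float32)
                ~~~~^^^^^
  File "h.py", line 16, in proj
    K,R,t=cam(n);q=K@(R@np.asarray(p,float)+t);return q[:2]/q[2]
          ~~~^^^
  File "h.py", line 4, in cam
    c=camera_info(n);K=np.array([[c['fx'],0,c['cx']],[0,c['fy'],c['cy']],[0,0,1]]);R=cv2.Rodrigues(c['rvec'])[0]
ValueError: time passes only in moves, steps and waits
```

```bash
sed -i 's/^def cam(n)/from functools import lru_cache\n@lru_cache\ndef cam(n)/; s/q=K@(R@np.asarray(p,float)+t);return q\[:2\]\/q\[2\]/q=(np.asarray(p,float)@R.T+t)@K.T;return q[...,:2]\/q[...,2:]/' h.py && sed -i 's/q=np.array(\[proj(n,v) for v in P\])/q=proj(n,P)/' fit.py
python3 - <<'E'
from fit import *
g=atz("top",317,199.7,.03);print("guess",g)
B={"top":(300,184,36,32),"side":(268,148,36,44)}
for cams in(("top","side"),("top",),("side",)):
    r=fitnut(B,(g[0],g[1],np.radians([0,45,90,135])),cams,z=.003);print(cams,r.x[:2],np.degrees(r.x[2])%180,r.fun)
D=atz("top",194.25,223.2,.058);S=atz("side",270,245.6,.0905)
print("disc top",D,"shaft side",S)
print("side cam",ray("side",270,245)[0],"top cam",ray("top",0,0)[0])
out=[]
for n,(x0,x1,y0,y1) in(("top",(165,225,192,252)),("side",(230,310,215,295))):
    im=crop(n,"pics/x.png",x0,x1,y0,y1,1);s=400/(x1-x0);im=cv2.resize(im,(400,400),interpolation=cv2.INTER_CUBIC)
    a=np.linspace(0,2*np.pi,80)
    c=(D+S)[:2]/2
    for r,h,col in((.083,.058,(0,255,0)),(.027,.064,(0,255,255)),(.017,.0905,(0,0,255)),(.017,.064,(255,0,255))):
        q=proj(n,np.c_[c[0]+r*np.cos(a),c[1]+r*np.sin(a),0*a+h]);q=((q-[x0-.5,y0-.5])*s).round().astype(int)
        cv2.polylines(im,[q],True,col,1)
    out.append(im)
cv2.imwrite("pics/ov.png",np.hstack(out))
E
```

```text
guess [ 0.55798054 -0.22171984  0.03      ]
('top', 'side') [ 0.56018493 -0.22295368] 113.75314699043658 149.07083333333333
('top',) [ 0.55790044 -0.2209226 ] 108.2164835314412 26.067708333333336
('side',) [ 0.56459436 -0.2277806 ] 109.66324489619517 81.5625
disc top [0.46986603 0.21056766 0.058     ] shaft side [0.47249926 0.21064653 0.0905    ]
side cam [0.21107088 1.00867209 0.8139541 ] top cam [0.50108289 0.00228748 1.45651769]
```

View pics/ov.png

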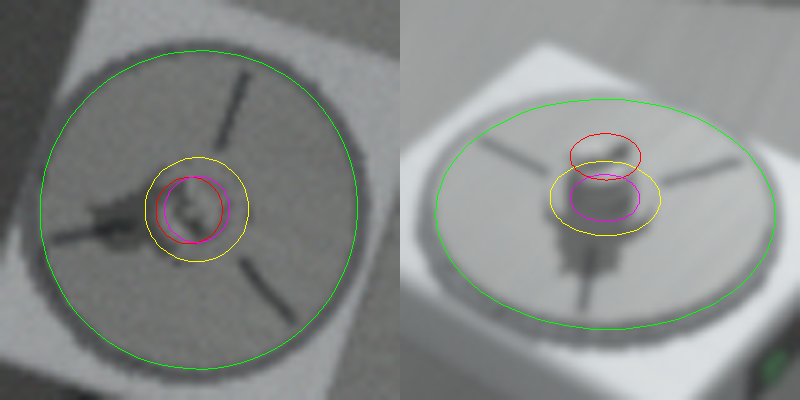

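The disc and hub overlay puts the shaft at about (0.471, 0.211), and the nut at about (0.558, -0.221) with bar yaw about 108°. First move is to turn the jaws 90° counter-clockwise in place.

{"op": "jog_arm", "data": {
  "series": [
    [[0, 0, 0], [0, -10, 0], 0.087],
    [[0, 0, 0], [0, -10, 0], 0.087],
    [[0, 0, 0], [0, -10, 0], 0.087],
    [[0, 0, 0], [0, -10, 0], 0.087],
    [[0, 0, 0], [0, -10, 0], 0.087],
    [[0, 0, 0], [0, -10, 0], 0.087],
    [[0, 0, 0], [0, -10, 0], 0.087],
    [[0, 0, 0], [0, -10, 0], 0.087],
    [[0, 0, 0], [0, -10, 0], 0.087]
  ]
}}

```text
time_s: 1.98
tcp_pos: [0.1941, -0.5941, 0.2226]
ee_rot: [[-0.949, -0.0, 0.316], [-0.316, -0.0, -0.949], [0.0, -1.0, 0.0]]
wrist_force: [0.1, 0.4, -0.1]
gripper_width: 1.001
```

```bash
cat >> h.py <<'E'
def go(target):  # shift left, in tool axes; state
    s=sense();d=np.asarray(s['ee_rot']).T@(np.asarray(target)-s['tcp_pos']);R=np.asarray(s['ee_rot'])
    print("t",round(s['time_s'],2),"tcp",np.round(s['tcp_pos'],4),"tool shift",np.round(d,4),"jawyaw",round(np.degrees(np.arctan2(R[1,0],R[0,0])),2),"tilt",np.round(R[:,1],4),"j",np.round(s['joints'],1),"w",round(s['gripper_width'],3),"F",np.round(s['wrist_force'],2),"M",np.round(s['moment'],3))
E
python3 - <<'E'
from fit import *
from scipy.optimize import differential_evolution as DE
go((.558,-.221,.12))
B={"top":(300,184,36,32),"side":(268,148,36,44)}
for n in B:
    M=blue(n,B[n]);f=lambda q:np.abs(render(n,(q[0],q[1],.003,q[2]),box=B[n])-M).sum()
    r=DE(f,[(.54,.58),(-.24,-.2),(0,np.pi)],maxiter=40,seed=1);print(n,r.x,np.degrees(r.x[2]),r.fun,M.sum())
E
```

```text
t 1.98 tcp [ 0.1941 -0.5941  0.2226] tool shift [-0.4631  0.1025 -0.2389] jawyaw -161.57 tilt [-0. -0. -1.] j [-57.1  22.    0.5   0.  -68.4  75.5] w 1.001 F [ 0.07  0.4  -0.12] M [0.002 0.066 0.048]
top [ 0.55811993 -0.22086608  1.86630486] 106.93139168313155 26.661458333333336 181.23333333333332
side [ 0.56448458 -0.22725826  1.91207625] 109.55389941526994 82.26145833333334 280.6166666666666
```

{"op": "jog_arm", "data": {
  "series": [
    [[-0.045, 0, -0.023], [0, 0, 0], 0.087],
    [[-0.047, 0, -0.024], [0, 0, 0], 0.087],
    [[-0.047, 0, -0.024], [0, 0, 0], 0.087],
    [[-0.047, 0, -0.024], [0, 0, 0], 0.087],
    [[-0.047, 0, -0.024], [0, 0, 0], 0.087],
    [[-0.047, 0, -0.024], [0, 0, 0], 0.087],
    [[-0.047, 0.02, -0.024], [0, 0, 0], 0.087],
    [[-0.047, 0.03, -0.024], [0, 0, 0], 0.087],
    [[-0.047, 0.03, -0.024], [0, 0, 0], 0.087],
    [[-0.042, 0.0225, -0.024], [0, 0, 0], 0.087]
  ]
}}

```text
time_s: 3.32
tcp_pos: [0.5609, -0.2216, 0.1189]
ee_rot: [[-0.952, -0.001, 0.308], [-0.308, 0.0, -0.952], [0.001, -1.0, -0.0]]
wrist_force: [0.5, 0.1, -0.0]
gripper_width: 1.003
```

Run:
```python
from h import *
go((.558,-.221,.038))
crop("side","pics/x.png",240,340,100,200,1)
a=cv2.resize(capture("side")[100:200,236:336,::-1],(500,500),interpolation=cv2.INTER_CUBIC);b=cv2.resize(capture("top")[170:230,290:350,::-1],(300,300),interpolation=cv2.INTER_CUBIC)
cv2.imwrite("pics/a1.png",np.hstack([a,np.vstack([b,np.zeros((200,300,3),np.uint8)])]))
```

```text
t 3.33 tcp [ 0.5609 -0.2216  0.1189] tool shift [ 0.0025  0.0809 -0.0014] jawyaw -162.08 tilt [-7.e-04  0.e+00 -1.e+00] j [ -6.2  25.1 -10.7   0.  -54.2  24.1] w 1.003 F [ 0.49  0.06 -0.03] M [-0.091  0.1   -0.024]
```

View pics/a1.png

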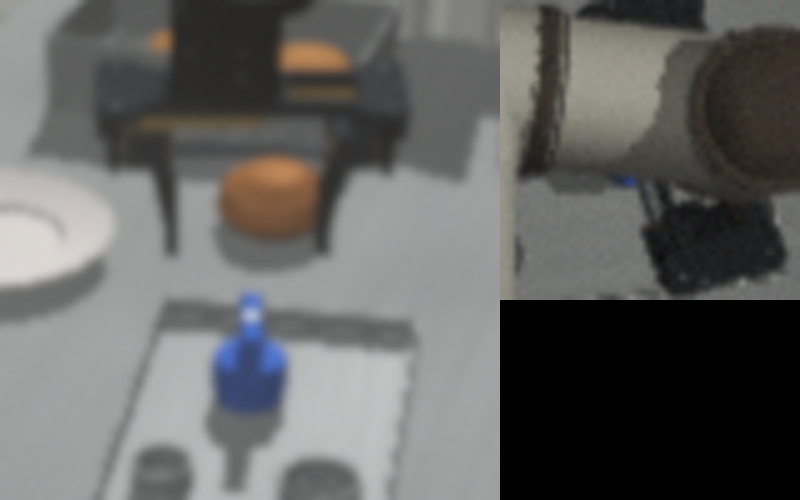

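The fingers, with tips at x=172 and 323 in the crop, straddle the bar at 251. Next I go down and close.

{"op": "jog_arm", "data": {
  "series": [
    [[0.001, 0.02, -0.0005], [0, 0, 0], 0.087],
    [[0.0015, 0.02, -0.0005], [0, 0, 0], 0.087],
    [[0, 0.02, 0], [0, 0, 0], 0.087],
    [[0, 0.014, 0], [0, 0, 0], 0.06],
    [[0, 0.006, 0], [0, 0, 0], 0.03],
    [[0, 0, 0], [0, 0, 0], 0.0],
    [[0, 0, 0], [0, 0, 0], 0.0],
    [[0, 0, 0], [0, 0, 0], 0.0],
    [[0, 0, 0], [0, 0, 0], 0.0],
    [[0, 0, 0], [0, 0, 0], 0.0]
  ]
}}

```text
time_s: 4.72
tcp_pos: [0.5574, -0.2229, 0.0402]
ee_rot: [[-0.951, 0.0, 0.311], [-0.311, -0.0, -0.951], [-0.0, -1.0, 0.0]]
wrist_force: [-0.4, -0.9, -0.3]
gripper_width: 0.287
```

Run:
```python
from h import *
go((.558,-.221,.038))
```

```text
t 4.72 tcp [ 0.5574 -0.2229  0.0402] tool shift [-0.0011  0.0022 -0.0016] jawyaw -161.9 tilt [ 3.e-04 -0.e+00 -1.e+00] j [ -6.4  30.2 -15.5  -0.  -44.2  24.5] w 0.287 F [-0.43 -0.95 -0.27] M [-0.021  0.152  0.014]
```

{"op": "jog_arm", "data": {
  "series": [
    [[0, 0.0015, 0], [0, 0, 0], 0.0],
    [[0, 0, 0], [0, 0, 0], 0.0],
    [[0, 0, 0], [0, 0, 0], 0.0],
    [[0, 0, 0], [0, 0, 0], 0.0],
    [[0, 0, 0], [0, 0, 0], 0.0]
  ]
}}

```text
time_s: 5.35
tcp_pos: [0.5575, -0.2229, 0.0386]
ee_rot: [[-0.951, 0.0, 0.311], [-0.311, -0.0, -0.951], [-0.0, -1.0, 0.0]]
wrist_force: [-0.1, -0.3, -0.0]
gripper_width: 0.158
```

Run:
```python
from h import *
go((.558,-.221,.038))
```

```text
t 5.35 tcp [ 0.5575 -0.2229  0.0386] tool shift [-0.0011  0.0006 -0.0017] jawyaw -161.9 tilt [ 3.e-04 -0.e+00 -1.e+00] j [ -6.4  30.3 -15.6   0.  -44.   24.5] w 0.158 F [-0.05 -0.33 -0.01] M [ 0.069 -0.154  0.006]
```

{"op": "jog_arm", "data": {
  "series": [
    [[0, -0.01, 0], [0, 0, 0], 0.0],
    [[0, -0.03, 0], [0, 0, 0], 0.0],
    [[0, -0.04, 0], [0, 0, 0], 0.0],
    [[0, -0.04, 0], [0, 0, 0], 0.0],
    [[0, 0, 0], [0, -8, 0], 0.0],
    [[0, 0, 0], [0, -10, 0], 0.0],
    [[0, 0, 0], [0, -10, 0], 0.0],
    [[0, 0, 0], [0, -2, 0], 0.0]
  ]
}}

```text
time_s: 6.35
tcp_pos: [0.5568, -0.2229, 0.1588]
ee_rot: [[-0.668, -0.001, 0.744], [-0.744, 0.0, -0.668], [0.0, -1.0, -0.001]]
wrist_force: [0.0, -0.1, -1.7]
gripper_width: 0.158
```

Run:
```python
from h import *
go((.471,.2106,.158))
```

```text
t 6.35 tcp [ 0.5568 -0.2229  0.1588] tool shift [-0.2652  0.0009 -0.3534] jawyaw -131.92 tilt [-6.e-04  2.e-04 -1.e+00] j [ -6.4  22.5  -8.4  -0.  -59.1  54.4] w 0.158 F [ 0.05 -0.14 -1.66] M [ 0.002  0.166 -0.007]
```

{"op": "jog_arm", "data": {
  "series": [
    [[-0.015, 0, -0.02], [0, 0, 0], 0.0],
    [[-0.028, 0, -0.037], [0, 0, 0], 0.0],
    [[-0.03, 0, -0.04], [0, 0, 0], 0.0],
    [[-0.03, 0, -0.04], [0, 0, 0], 0.0],
    [[-0.03, 0, -0.04], [0, 0, 0], 0.0],
    [[-0.03, 0, -0.04], [0, 0, 0], 0.0],
    [[-0.03, 0, -0.04], [0, 0, 0], 0.0],
    [[-0.03, 0, -0.04], [0, 0, 0], 0.0],
    [[-0.026, 0, -0.035], [0, 0, 0], 0.0],
    [[-0.016, 0, -0.02], [0, 0, 0], 0.0]
  ]
}}

```text
time_s: 7.6
tcp_pos: [0.4716, 0.2112, 0.1589]
ee_rot: [[-0.668, 0.0, 0.744], [-0.744, 0.0, -0.668], [-0.0, -1.0, -0.0]]
wrist_force: [0.2, 0.2, -0.1]
gripper_width: 0.16
```

{"op": "jog_arm", "data": {
  "series": [
    [[0, 0.008, 0], [0, 0, 0], 0.0],
    [[0, 0.007, 0], [0, 0, 0], 0.0],
    [[0, 0, 0], [0, 0, 0], 0.0]
  ]
}}

```text
time_s: 7.98
tcp_pos: [0.4718, 0.208, 0.1426]
ee_rot: [[-0.669, -0.002, 0.743], [-0.743, -0.002, -0.669], [0.003, -1.0, -0.0]]
wrist_force: [0.5, -0.3, -1.2]
gripper_width: 0.159
```

Run:
```python
from h import *
go((.471,.2106,.15))
b=cv2.resize(capture("side")[200:290,225:315,::-1],(540,540),interpolation=cv2.INTER_CUBIC);a=cv2.resize(capture("top")[192:252,165:225,::-1],(260,260),interpolation=cv2.INTER_CUBIC)
cv2.imwrite("pics/a2.png",np.hstack([b,np.vstack([a,np.zeros((280,260,3),np.uint8)])]))
```

```text
t 7.97 tcp [0.4718 0.208  0.1426] tool shift [-0.0014 -0.0074 -0.0024] jawyaw -132.02 tilt [-0.002  -0.0016 -1.    ] j [ 41.8  15.9 -21.2  -0.  -53.    6.2] w 0.159 F [ 0.47 -0.27 -1.16] M [-0.084  0.149 -0.   ]
```

View pics/a2.png

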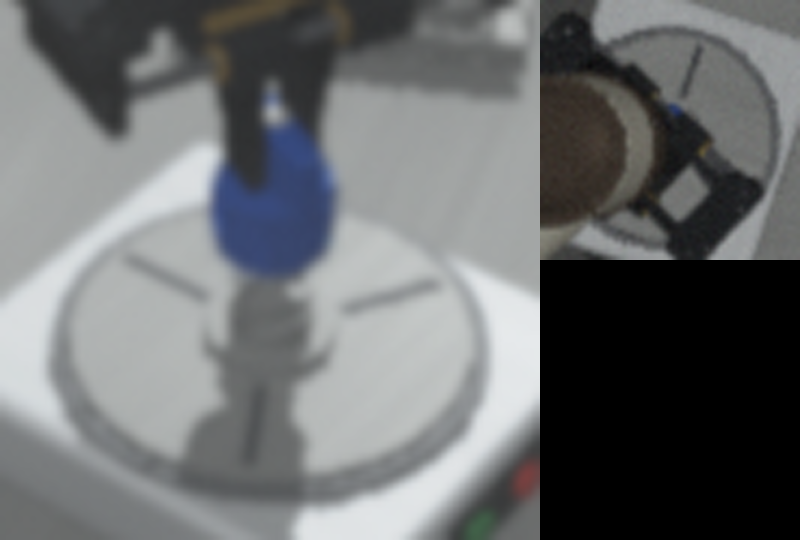

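The nut hangs over the shaft: its skirt spans x=213–337 (centre 275) and the shaft spans 231–311 (centre 271). I'll refine this by fitting edges in the same camera.

```bash
cat > edge.py <<'E'
from h import *
from scipy.ndimage import map_coordinates, gaussian_filter
from scipy.optimize import differential_evolution as DE
a=np.linspace(0,2*np.pi,180,endpoint=False)
def samp(im,q): return map_coordinates(im,[q[:,1],q[:,0]],order=1)
def ring(im,n,c,r,z,sel=slice(None),d=.002):
    o=lambda R:samp(im,proj(n,np.c_[c[0]+R*np.cos(a),c[1]+R*np.sin(a),0*a+z])[sel])
    return o(r-d)-o(r+d)
if __name__=="__main__":
    for n in("top","side"):
        im=cv2.imread(f"pics/{n}0.png",0).astype(float)
        for z in(.056,.060):
          for r in(.083,):
            f=lambda p:-ring(im,n,p[:2],p[2],z).mean()
            R=DE(f,[(.46,.482),(.2,.222),(.08,.086)],seed=1,maxiter=60);print(n,z,np.round(R.x,4),round(R.fun,2))
    # nut in the side image now: lateral + depth with z from tcp
    s=sense();zr=s['tcp_pos'][2]-.0356
    col=capture("side").astype(float);bl=gaussian_filter(col[:,:,2]-col[:,:,0],.5)
    sc=cam("side");C=ray("side",0,0)[0]
    for dz in(0,):
        def f(p):
            v=C[:2]-p;az=np.arctan2(v[1],v[0]);d=np.abs((a-az+np.pi)%(2*np.pi)-np.pi)
            t=-ring(bl,"side",p,.0245,zr,d<1.4).mean()
            for hh in(.006,.012,.018):  # side edges of skirt
                t-=ring(bl,"side",p,.0245,zr+hh,np.abs(d-1.55)<.15).mean()/3
            return t
        R=DE(f,[(.455,.487),(.195,.227)],seed=1,maxiter=60);print("nut",np.round(R.x,4),R.fun,"zrim",zr,"tcp",s['tcp_pos'],"pred",s['tcp_pos']-.0017*s['ee_rot'][:,2])
    u=C[:2]-[.471,.21];print("depth dir",u/np.linalg.norm(u))
E
python3 edge.py
```

```text
top 0.056 [0.4699 0.211  0.0821] -17.4
top 0.06 [0.4699 0.2104 0.0819] -17.43
side 0.056 [0.4743 0.2067 0.0815] -17.23
side 0.06 [0.4729 0.211  0.0811] -17.3
nut [0.4755 0.2033] -45.06454378157625 zrim 0.10784529367232712 tcp [0.47250763 0.20850553 0.14344529] pred [0.47124424 0.209643   0.14344519]
depth dir [-0.30947447  0.95090775]
```

Run:
```python
from h import *
x0,y0,w,S=248,230,44,9
im=cv2.imread("pics/side0.png")[y0:y0+w,x0:x0+w];im=cv2.resize(im,None,fx=S,fy=S,interpolation=cv2.INTER_CUBIC)
im=cv2.normalize(im,None,0,255,cv2.NORM_MINMAX)
out=[];a=np.linspace(0,2*np.pi,80);lat=np.array([.951,.3095]);dep=np.array([-.3095,.951])
for D in(.0545,.0475):
    c=.5149*lat+D*dep;k=im.copy()
    for r,h,col in((.027,.064,(0,255,255)),(.017,.0905,(0,0,255))):
        q=proj("side",np.c_[c[0]+r*np.cos(a),c[1]+r*np.sin(a),0*a+h]);q=((q-[x0-.5,y0-.5])*S).round().astype(int)
        cv2.polylines(k,[q],True,col,1)
    out.append(k)
cv2.imwrite("pics/sh.png",np.hstack(out))
for i in range(4):
    s=sense();print(s['time_s'],s['tcp_pos'])
capture("top");s=sense();print(s['time_s'],s['tcp_pos'],s['wrist_force'])
```

```text
8.125 [0.47262535 0.20873667 0.1436906 ]
8.125 [0.47262535 0.20873667 0.1436906 ]
8.125 [0.47262535 0.20873667 0.1436906 ]
8.125 [0.47262535 0.20873667 0.1436906 ]
8.175 [0.47264331 0.20892073 0.14378209] [ 0.53150723 -0.23916765 -1.32735016]
```

View pics/sh.png

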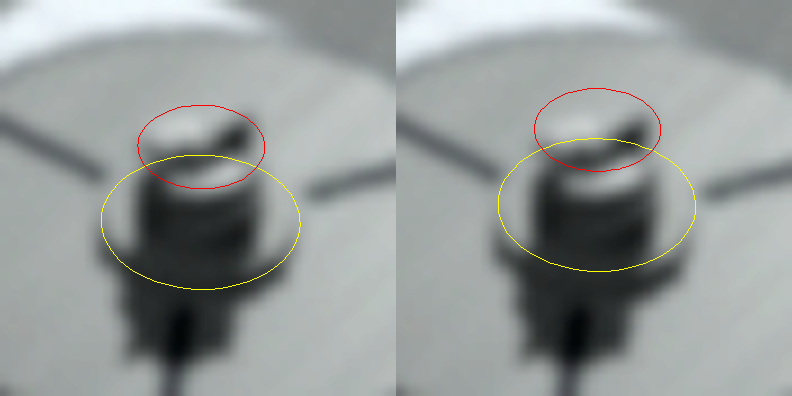

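The overlay shows side-camera depth is biased. For lateral alignment I'll compare the edge midlines of shaft and nut directly.

Run:
```python
from edge import *
c=np.array([.4723,.2068])
for z in(.07,.08,.115,.125): print(z,proj("side",[*c,z]))
im=cv2.imread("pics/side0.png",0).astype(float)
for v in range(250,262):
    p=im[v,255:286]; print(v,p.astype(int))
col=capture("side").astype(float);bl=col[:,:,2]-col[:,:,0]
for v in range(232,248,3):
    p=np.interp(np.arange(255,287,.05),np.arange(512),bl[v]);h=p.max()*.5;x=np.arange(255,287,.05)[p>h];print(v,x[0],x[-1],(x[0]+x[-1])/2)
```

```text
0.07 [270.51536535 251.04671809]
0.08 [270.54779509 247.93292255]
0.115 [270.66386023 236.7887335 ]
0.125 [270.69777372 233.53247368]
250 [170 167 160 155 159 168 171 159 134 113 110 125 142 152 159 166 171 170
 164 152 140 144 164 177 180 179 173 162 152 146 145]
251 [172 172 170 167 168 172 171 155 128 106 105 114 128 137 143 146 144 138
 131 124 124 138 160 175 179 177 168 152 144 143 151]
252 [173 174 172 170 169 172 170 155 124 103  99 103 109 112 115 116 113 110
 109 111 119 135 157 173 178 177 171 163 159 163 170]
253 [173 174 173 169 166 171 170 152 121 100  96  97 100 101 102 102 102 103
 105 110 116 130 155 172 178 177 176 176 177 179 182]
254 [174 174 172 165 161 167 169 153 121 100  95  98 100 102 102 103 103 104
 104 104 109 129 157 173 175 174 175 180 183 183 183]
255 [174 175 171 160 152 162 167 152 122 101  97  99 101 102 103 104 103 101
  99  97 105 131 160 173 172 169 173 180 183 183 182]
256 [175 174 170 157 142 151 159 148 122 104  99 100 101 102 102 100  99  97
  95  96 107 134 162 171 165 162 173 180 182 181 181]
257 [174 174 170 155 134 133 141 135 117 105 103 
[... 248 characters left out ...]
7 105 105 104 104 104 103 104 104 104 103
 105 110 121 129 127 125 137 162 177 180 180 182 182]
260 [173 173 173 170 162 147 124 108 103 103 104 102 103 103 103 104 104 103
 103 107 113 114 114 121 142 167 178 180 180 181 182]
261 [173 173 173 172 169 157 134 112 103 102 101 101 102 101 102 102 102 101
 101 102 106 112 123 140 156 171 179 180 181 181 182]
232 259.400000000001 279.80000000000564 269.6000000000033
235 259.450000000001 279.45000000000556 269.4500000000033
238 260.00000000000114 278.8000000000054 269.4000000000033
241 260.90000000000134 277.70000000000516 269.30000000000325
244 263.65000000000197 274.95000000000454 269.30000000000325
247 255.0 274.4500000000044 264.7250000000022
```

Run:
```python
from edge import *
from scipy.optimize import brentq
lat=np.array([.951,.3095]);dep=np.array([-.3095,.951])
L=.5149
def D(u,v,z,r,du0=0):
    P=atz("side",u,v,z)[:2]; l=P@lat-L; return P@dep-np.sqrt(max(0,r*r-l*l)), l
print("hub up R",D(278,258.3,.064,.027),"mid R",D(278,259.8,.060,.027),"mid L",D(259,257.5,.060,.027),"low R",D(278,261.5,.056,.027))
col=capture("side").astype(float);bl=col[:,:,2]-col[:,:,0]
for u in(265,269,270,273):
    p=bl[238:254,u];print(u,p.astype(int));h=p[:4].mean()/2;i=np.argmax(p<h);v=238+i-1+(p[i-1]-h)/(p[i-1]-p[i]);s=sense();print(v,D(u,v,s['tcp_pos'][2]-.0356,.0245))
go((.471,.2106,.15))
```

```text
hub up R (np.float64(0.051381387703475986), np.float64(-0.020010493506567473)) mid R (np.float64(0.05237685296393087), np.float64(-0.020071879129051062)) mid L (np.float64(0.05651923963960822), np.float64(0.02613825747858456)) low R (np.float64(0.054085761376008346), np.float64(-0.020128578449351286))
265 [55 54 54 55 54 50 37 20  8  3  2  2  2  2  2  2]
244.5735294117647 (np.float64(0.04956197923340225), np.float64(0.011442224554711))
269 [59 58 59 58 57 53 46 34 18  6  3  3  2  2  2  2]
245.296875 (np.float64(0.04919520779911834), np.float64(0.0019679046946995404))
270 [58 57 58 57 56 53 47 35 18  7  3  3  3  2  2  2]
245.36764705882354 (np.float64(0.04932104110481614), np.float64(-0.0003911804135482422))
273 [52 53 53 53 52 49 41 24  9  3  2  3  2  3  2  3]
244.86029411764707 (np.float64(0.04850501901900167), np.float64(-0.007455277599864307))
t 8.28 tcp [0.4726 0.2092 0.1438] tool shift [-0.     -0.0062 -0.0021] jawyaw -131.95 tilt [ 4.e-04  4.e-04 -1.e+00] j [ 41.9  15.9 -21.1   0.  -53.    6.2] w 0.159 F [-0.72  0.47 -0.65] M [ 0.008  0.173 -0.025]
```

{"op": "jog_arm", "data": {
  "series": [
    [[-0.001, 0.004, -0.0017], [0, 0, 0], 0.0],
    [[0, 0.007, 0], [0, 0, 0], 0.0],
    [[0, 0.004, 0], [0, 0, 0], 0.0],
    [[0, 0.0015, 0], [0, 0, 0], 0.0],
    [[0, 0, 0], [0, 0, 0], 0.0],
    [[0, 0, 0], [0, 0, 0], 0.0]
  ]
}}

```text
time_s: 9.02
tcp_pos: [0.4719, 0.2114, 0.1272]
ee_rot: [[-0.668, 0.0, 0.744], [-0.744, 0.0, -0.668], [-0.0, -1.0, 0.0]]
wrist_force: [0.0, 0.7, -1.1]
gripper_width: 0.161
```

{"op": "jog_arm", "data": {
  "series": [
    [[0, 0.001, 0], [0, 0, 0], 0.0],
    [[0, 0.001, 0], [0, 0, 0], 0.0],
    [[0, 0, 0], [0, 0, 0], 0.0]
  ]
}}

```text
time_s: 9.4
tcp_pos: [0.4717, 0.2112, 0.125]
ee_rot: [[-0.668, -0.0, 0.744], [-0.744, -0.0, -0.668], [0.0, -1.0, -0.0]]
wrist_force: [0.5, 0.2, -1.8]
gripper_width: 0.157
```

Run:
```python
from h import *
go((.472,.2111,.1149))
```

```text
t 9.4 tcp [0.4717 0.2112 0.125 ] tool shift [-0.0001  0.0101  0.0003] jawyaw -131.91 tilt [-1.e-04 -0.e+00 -1.e+00] j [ 42.1  17.2 -22.5  -0.  -50.4   6. ] w 0.157 F [ 0.53  0.25 -1.82] M [-0.042  0.182 -0.096]
```

{"op": "jog_arm", "data": {
  "series": [
    [[0, 0.001, 0], [0, 0, 0], 0.0],
    [[0, 0.0005, 0], [0, 0, 0], 0.0],
    [[0, 0, 0], [0, 0, 0], 0.0]
  ]
}}

```text
time_s: 9.78
tcp_pos: [0.4717, 0.2113, 0.1235]
ee_rot: [[-0.668, -0.0, 0.744], [-0.744, -0.0, -0.668], [0.0, -1.0, -0.0]]
wrist_force: [0.1, 0.9, -1.2]
gripper_width: 0.159
```

{"op": "jog_arm", "data": {
  "series": [
    [[0, 0.001, 0], [0, 0, 0], 0.0],
    [[0, 0.0005, 0], [0, 0, 0], 0.0],
    [[0, 0, 0], [0, 0, 0], 0.0]
  ]
}}

```text
time_s: 10.15
tcp_pos: [0.4717, 0.2113, 0.122]
ee_rot: [[-0.668, -0.0, 0.744], [-0.744, -0.0, -0.668], [0.0, -1.0, -0.0]]
wrist_force: [-0.1, 0.1, -0.9]
gripper_width: 0.159
```

Run:
```python
from h import *
go((.472,.2111,.1149))
```

```text
t 10.15 tcp [0.4717 0.2113 0.122 ] tool shift [-0.0001  0.0071  0.0003] jawyaw -131.91 tilt [-1.e-04 -1.e-04 -1.e+00] j [ 42.1  17.4 -22.7  -0.  -50.    6. ] w 0.159 F [-0.12  0.12 -0.91] M [-0.048  0.204  0.006]
```

The nut's rim is about 4 mm below the shaft top with no contact force, so it is over the shaft. I'll keep going down gently.

{"op": "jog_arm", "data": {
  "series": [
    [[0, 0.0015, 0], [0, 0, 0], 0.0],
    [[0, 0.001, 0], [0, 0, 0], 0.0],
    [[0, 0, 0], [0, 0, 0], 0.0]
  ]
}}

```text
time_s: 10.52
tcp_pos: [0.4717, 0.211, 0.1194]
ee_rot: [[-0.668, -0.0, 0.744], [-0.744, -0.001, -0.668], [0.001, -1.0, 0.0]]
wrist_force: [0.1, -1.6, 0.1]
gripper_width: 0.16
```

{"op": "jog_arm", "data": {
  "series": [
    [[0, 0.001, 0], [0, 0, 0], 0.0],
    [[0, 0.001, 0], [0, 0, 0], 0.0],
    [[0, 0, 0], [0, 0, 0], 0.0]
  ]
}}

```text
time_s: 10.9
tcp_pos: [0.4716, 0.211, 0.1174]
ee_rot: [[-0.668, -0.0, 0.744], [-0.744, -0.001, -0.668], [0.001, -1.0, 0.0]]
wrist_force: [0.6, -3.2, 0.3]
gripper_width: 0.158
```

{"op": "jog_arm", "data": {
  "series": [
    [[0.0005, 0, 0.0005], [0, 0, 0], 0.0],
    [[0, 0.001, 0], [0, 0, 0], 0.0],
    [[0, 0, 0], [0, 0, 0], 0.0]
  ]
}}

```text
time_s: 11.28
tcp_pos: [0.4718, 0.2108, 0.1164]
ee_rot: [[-0.668, 0.0, 0.744], [-0.744, 0.0, -0.668], [-0.0, -1.0, -0.0]]
wrist_force: [0.6, -0.1, -1.6]
gripper_width: 0.156
```

{"op": "jog_arm", "data": {
  "series": [
    [[0, 0.0007, 0], [0, 0, 0], 0.0],
    [[0, 0, 0], [0, 0, 0], 0.0]
  ]
}}

```text
time_s: 11.52
tcp_pos: [0.4718, 0.2108, 0.1158]
ee_rot: [[-0.668, 0.0, 0.744], [-0.744, 0.0, -0.668], [-0.0, -1.0, -0.0]]
wrist_force: [0.4, -0.9, -0.9]
gripper_width: 0.162
```

{"op": "jog_arm", "data": {
  "series": [
    [[0.0007, 0, 0.0007], [0, 0, 0], 0.0],
    [[0, 0.0007, 0], [0, 0, 0], 0.0],
    [[0, 0, 0], [0, 0, 0], 0.0]
  ]
}}

```text
time_s: 11.9
tcp_pos: [0.4718, 0.2096, 0.1151]
ee_rot: [[-0.668, -0.0, 0.744], [-0.744, 0.0, -0.668], [0.0, -1.0, -0.0]]
wrist_force: [-0.6, 0.1, -0.2]
gripper_width: 0.156
```

{"op": "jog_arm", "data": {
  "series": [
    [[0, 0.0007, 0], [0, 0, 0], 0.0],
    [[0, 0, 0], [0, 0, 0], 0.0]
  ]
}}

```text
time_s: 12.15
tcp_pos: [0.4719, 0.2097, 0.1147]
ee_rot: [[-0.668, 0.0, 0.744], [-0.744, 0.0, -0.668], [-0.0, -1.0, 0.0]]
wrist_force: [0.1, 0.7, 1.0]
gripper_width: 0.157
```

{"op": "jog_arm", "data": {
  "series": [
    [[0, 0.0006, 0], [0, 0, 0], 0.0],
    [[0, 0, 0], [0, 0, 0], 0.0],
    [[0, 0, 0], [0, 0, 0], 0.0]
  ]
}}

```text
time_s: 12.52
tcp_pos: [0.472, 0.2097, 0.1146]
ee_rot: [[-0.668, 0.001, 0.744], [-0.744, 0.0, -0.668], [-0.001, -1.0, 0.0]]
wrist_force: [-1.1, 0.6, 4.9]
gripper_width: 0.159
```

The pins are resting on the lands: TCP z 0.1146 against 0.1149 expected, at about 5 N press. I'll start turning backward in small steps and keep the rotation on the nut's own axis.

{"op": "jog_arm", "data": {
  "series": [
    [[-0.00015, 0, 0], [0, -5, 0], 0.0],
    [[-0.00015, 0, 0], [0, -5, 0], 0.0],
    [[0, 0, 0], [0, 0, 0], 0.0]
  ]
}}

```text
time_s: 12.9
tcp_pos: [0.4729, 0.2104, 0.1146]
ee_rot: [[-0.529, 0.002, 0.849], [-0.849, 0.001, -0.529], [-0.002, -1.0, 0.001]]
wrist_force: [0.3, 0.7, 4.5]
gripper_width: 0.159
```

{"op": "jog_arm", "data": {
  "series": [
    [[-0.00015, 0, 0], [0, -5, 0], 0.0],
    [[-0.00015, 0, 0], [0, -5, 0], 0.0],
    [[0, 0, 0], [0, 0, 0], 0.0]
  ]
}}

```text
time_s: 13.28
tcp_pos: [0.4731, 0.2107, 0.1146]
ee_rot: [[-0.375, 0.002, 0.927], [-0.927, 0.001, -0.375], [-0.002, -1.0, 0.002]]
wrist_force: [0.8, -0.1, 4.9]
gripper_width: 0.163
```

Run:
```python
from h import *
go((.472,.2097,.1147))
```

```text
t 13.28 tcp [0.4731 0.2107 0.1146] tool shift [ 0.0013 -0.0001 -0.0006] jawyaw -111.99 tilt [ 0.0022  0.0012 -1.    ] j [ 42.   17.9 -23.2   0.  -48.8  26. ] w 0.163 F [ 0.83 -0.12  4.94] M [0.163 0.053 0.066]
```

{"op": "jog_arm", "data": {
  "series": [
    [[-0.00015, 0, 0], [0, -5, 0], 0.0],
    [[-0.00015, 0, 0], [0, -5, 0], 0.0],
    [[0, 0, 0], [0, 0, 0], 0.0]
  ]
}}

```text
time_s: 13.65
tcp_pos: [0.4731, 0.211, 0.1146]
ee_rot: [[-0.208, 0.002, 0.978], [-0.978, 0.001, -0.208], [-0.002, -1.0, 0.002]]
wrist_force: [0.6, -0.2, 5.6]
gripper_width: 0.16
```

{"op": "jog_arm", "data": {
  "series": [
    [[-0.00015, 0, 0], [0, -5, 0], 0.0],
    [[-0.00015, 0, 0], [0, -5, 0], 0.0],
    [[0, 0, 0], [0, 0, 0], 0.0]
  ]
}}

```text
time_s: 14.02
tcp_pos: [0.4731, 0.2113, 0.1146]
ee_rot: [[-0.035, 0.002, 0.999], [-0.999, 0.001, -0.035], [-0.001, -1.0, 0.002]]
wrist_force: [0.4, 1.0, 4.4]
gripper_width: 0.156
```

{"op": "jog_arm", "data": {
  "series": [
    [[-0.00015, 0, 0], [0, -5, 0], 0.0],
    [[-0.00015, 0, 0], [0, -5, 0], 0.0],
    [[0, 0, 0], [0, 0, 0], 0.0]
  ]
}}

```text
time_s: 14.4
tcp_pos: [0.4727, 0.2117, 0.1144]
ee_rot: [[0.139, 0.001, 0.99], [-0.99, 0.001, 0.139], [-0.001, -1.0, 0.001]]
wrist_force: [-0.6, 1.9, 4.8]
gripper_width: 0.159
```

{"op": "jog_arm", "data": {
  "series": [
    [[-0.00015, 0, 0], [0, -5, 0], 0.0],
    [[-0.00015, 0, 0], [0, -5, 0], 0.0],
    [[0, 0, 0], [0, 0, 0], 0.0]
  ]
}}

```text
time_s: 14.78
tcp_pos: [0.4715, 0.2106, 0.1131]
ee_rot: [[0.308, -0.002, 0.952], [-0.952, -0.001, 0.308], [0.001, -1.0, -0.002]]
wrist_force: [-0.5, -0.4, -0.8]
gripper_width: 0.162
```

Run:
```python
from h import *
go((.472,.2097,.1147))
```

```text
t 14.78 tcp [0.4715 0.2106 0.1131] tool shift [ 0.001  -0.0016  0.0002] jawyaw -72.09 tilt [-0.0019 -0.0015 -1.    ] j [ 42.1  18.  -23.2  -0.  -48.9  65.8] w 0.162 F [-0.54 -0.43 -0.82] M [-0.393  0.059  0.023]
```

It has dropped: z is 0.1131 and the press has gone to zero after about 60° backward. Now I sink it into the slot.

{"op": "jog_arm", "data": {
  "series": [
    [[0, 0.001, 0], [0, 0, 0], 0.0],
    [[0, 0.001, 0], [0, 0, 0], 0.0],
    [[0, 0, 0], [0, 0, 0], 0.0]
  ]
}}

```text
time_s: 15.15
tcp_pos: [0.4719, 0.2106, 0.1118]
ee_rot: [[0.31, -0.001, 0.951], [-0.951, -0.001, 0.31], [0.001, -1.0, -0.001]]
wrist_force: [-0.9, -2.2, 4.1]
gripper_width: 0.161
```

Run:
```python
from h import *
go((.472,.2097,.1047))
```

```text
t 15.15 tcp [0.4719 0.2106 0.1118] tool shift [ 0.0009  0.0071 -0.0002] jawyaw -71.94 tilt [-9.0e-04 -1.2e-03 -1.0e+00] j [ 42.1  18.1 -23.3   0.  -48.6  66. ] w 0.161 F [-0.9  -2.18  4.09] M [-1.052  0.494  0.146]
```

{"op": "jog_arm", "data": {
  "series": [
    [[0.0005, 0, -0.0004], [0, -3, 0], 0.0],
    [[0, 0, 0], [0, 0, 0], 0.0]
  ]
}}

```text
time_s: 15.4
tcp_pos: [0.4719, 0.2107, 0.1114]
ee_rot: [[0.359, -0.0, 0.934], [-0.934, 0.0, 0.359], [-0.0, -1.0, -0.0]]
wrist_force: [0.2, -0.5, -1.2]
gripper_width: 0.158
```

Run:
```python
from h import *
go((.472,.2097,.1047))
```

```text
t 15.4 tcp [0.4719 0.2107 0.1114] tool shift [ 0.001   0.0067 -0.0003] jawyaw -68.99 tilt [-3.e-04  3.e-04 -1.e+00] j [ 42.1  18.1 -23.4  -0.  -48.5  69. ] w 0.158 F [ 0.16 -0.46 -1.17] M [-0.368  0.033 -0.071]
```

{"op": "jog_arm", "data": {
  "series": [
    [[0, 0.001, 0], [0, 0, 0], 0.0],
    [[0, 0.001, 0], [0, 0, 0], 0.0],
    [[0, 0, 0], [0, 0, 0], 0.0]
  ]
}}

```text
time_s: 15.78
tcp_pos: [0.472, 0.2106, 0.1095]
ee_rot: [[0.36, -0.0, 0.933], [-0.933, -0.0, 0.36], [0.0, -1.0, -0.0]]
wrist_force: [0.9, -1.3, -1.3]
gripper_width: 0.156
```

Run:
```python
from h import *
go((.472,.2097,.1047))
```

```text
t 15.78 tcp [0.472  0.2106 0.1095] tool shift [ 0.0009  0.0048 -0.0003] jawyaw -68.93 tilt [-3.e-04 -1.e-04 -1.e+00] j [ 42.1  18.3 -23.5  -0.  -48.2  69. ] w 0.156 F [ 0.89 -1.3  -1.34] M [-0.462 -0.014  0.049]
```

{"op": "jog_arm", "data": {
  "series": [
    [[0.0004, 0.001, -0.0001], [0, 0, 0], 0.0],
    [[0, 0.001, 0], [0, 0, 0], 0.0],
    [[0, 0.001, 0], [0, 0, 0], 0.0],
    [[0, 0, 0], [0, 0, 0], 0.0]
  ]
}}

```text
time_s: 16.27
tcp_pos: [0.472, 0.2103, 0.1067]
ee_rot: [[0.36, -0.0, 0.933], [-0.933, 0.0, 0.36], [-0.0, -1.0, -0.0]]
wrist_force: [-0.4, -0.7, -1.2]
gripper_width: 0.156
```

Run:
```python
from h import *
go((.472,.2097,.1047))
```

```text
t 16.27 tcp [0.472  0.2103 0.1067] tool shift [ 0.0006  0.002  -0.0003] jawyaw -68.91 tilt [-1.e-04  0.e+00 -1.e+00] j [ 42.   18.5 -23.7  -0.  -47.8  69.1] w 0.156 F [-0.38 -0.66 -1.19] M [-0.09   0.081  0.008]
```

Free of side force and moment. Down to the slot floor.

{"op": "jog_arm", "data": {
  "series": [
    [[0, 0.001, 0], [0, 0, 0], 0.0],
    [[0, 0.001, 0], [0, 0, 0], 0.0],
    [[0, 0, 0], [0, 0, 0], 0.0]
  ]
}}

```text
time_s: 16.65
tcp_pos: [0.4721, 0.2103, 0.1049]
ee_rot: [[0.36, 0.0, 0.933], [-0.933, -0.0, 0.36], [0.0, -1.0, 0.0]]
wrist_force: [0.1, -0.3, -1.8]
gripper_width: 0.161
```

{"op": "jog_arm", "data": {
  "series": [
    [[0, 0.0005, 0], [0, 0, 0], 0.0],
    [[0, 0, 0], [0, 0, 0], 0.0]
  ]
}}

```text
time_s: 16.9
tcp_pos: [0.4722, 0.2103, 0.1047]
ee_rot: [[0.36, 0.0, 0.933], [-0.933, 0.0, 0.36], [-0.0, -1.0, 0.0]]
wrist_force: [-0.8, -0.7, 2.8]
gripper_width: 0.16
```

Run:
```python
from h import *
go((.472,.2097,.1047))
```

```text
t 16.9 tcp [0.4722 0.2103 0.1047] tool shift [ 0.0005 -0.     -0.0004] jawyaw -68.9 tilt [ 3.e-04  1.e-04 -1.e+00] j [ 42.   18.6 -23.9   0.  -47.5  69.1] w 0.16 F [-0.8  -0.74  2.75] M [-0.131  0.412 -0.011]
```

The pins are on the slot floor: z 0.1047, exactly as predicted. Now clockwise.

{"op": "jog_arm", "data": {
  "series": [
    [[0.00015, 0, 0], [0, 5, 0], 0.0],
    [[0.00015, 0, 0], [0, 5, 0], 0.0],
    [[0.00015, 0, 0], [0, 5, 0], 0.0],
    [[0, 0, 0], [0, 0, 0], 0.0]
  ]
}}

```text
time_s: 17.4
tcp_pos: [0.4726, 0.21, 0.1046]
ee_rot: [[0.107, 0.001, 0.994], [-0.994, 0.0, 0.107], [-0.0, -1.0, 0.001]]
wrist_force: [-0.4, 0.4, 0.7]
gripper_width: 0.156
```

Run:
```python
from h import *
go((.472,.2103,.0994))
```

```text
t 17.4 tcp [0.4726 0.21   0.1046] tool shift [-0.0004  0.0052 -0.0005] jawyaw -83.85 tilt [ 9.e-04  5.e-04 -1.e+00] j [ 42.   18.6 -23.9   0.  -47.5  54.2] w 0.156 F [-0.41  0.36  0.72] M [-0.104  0.125 -0.02 ]
```

{"op": "jog_arm", "data": {
  "series": [
    [[0.00015, 0.0001, 0], [0, 5, 0], 0.0],
    [[0.00015, 0.0002, 0], [0, 5, 0], 0.0],
    [[0.00015, 0.0002, 0], [0, 5, 0], 0.0],
    [[0, 0, 0], [0, 0, 0], 0.0]
  ]
}}

```text
time_s: 17.9
tcp_pos: [0.4724, 0.2095, 0.104]
ee_rot: [[-0.153, 0.0, 0.988], [-0.988, 0.0, -0.153], [-0.0, -1.0, 0.0]]
wrist_force: [0.4, 0.1, 1.8]
gripper_width: 0.155
```

Run:
```python
from h import *
go((.472,.2103,.0994))
```

```text
t 17.9 tcp [0.4724 0.2095 0.104 ] tool shift [-0.0008  0.0046 -0.0005] jawyaw -98.78 tilt [ 4.e-04  3.e-04 -1.e+00] j [ 41.9  18.7 -23.9   0.  -47.4  39.3] w 0.155 F [0.41 0.06 1.81] M [-0.141  0.171 -0.015]
```

{"op": "jog_arm", "data": {
  "series": [
    [[0.00015, 0.0003, 0], [0, 5, 0], 0.0],
    [[0.00015, 0.0003, 0], [0, 5, 0], 0.0],
    [[0.00015, 0.0004, 0], [0, 5, 0], 0.0],
    [[0.00015, 0.0003, 0], [0, 5, 0], 0.0],
    [[0, 0, 0], [0, 0, 0], 0.0]
  ]
}}

```text
time_s: 18.52
tcp_pos: [0.4721, 0.2088, 0.1027]
ee_rot: [[-0.481, 0.0, 0.877], [-0.877, 0.0, -0.481], [-0.0, -1.0, 0.0]]
wrist_force: [0.1, -0.5, 1.3]
gripper_width: 0.158
```

Run:
```python
from h import *
go((.472,.2103,.0994))
```

```text
t 18.52 tcp [0.4721 0.2088 0.1027] tool shift [-0.0013  0.0033 -0.0008] jawyaw -118.74 tilt [ 1.e-04  1.e-04 -1.e+00] j [ 41.9  18.7 -24.1   0.  -47.2  19.4] w 0.158 F [ 0.13 -0.48  1.34] M [-0.146  0.27  -0.001]
```

{"op": "jog_arm", "data": {
  "series": [
    [[0.00015, 0.0004, 0], [0, 5, 0], 0.0],
    [[0.00015, 0.0003, 0], [0, 5, 0], 0.0],
    [[0.00015, 0.0004, 0], [0, 5, 0], 0.0],
    [[0.00015, 0.0003, 0], [0, 5, 0], 0.0],
    [[0, 0, 0], [0, 0, 0], 0.0]
  ]
}}

```text
time_s: 19.15
tcp_pos: [0.4718, 0.2084, 0.1013]
ee_rot: [[-0.751, 0.0, 0.66], [-0.66, 0.0, -0.751], [-0.0, -1.0, 0.0]]
wrist_force: [0.1, -0.2, 3.1]
gripper_width: 0.163
```

{"op": "jog_arm", "data": {
  "series": [
    [[0.00015, 0.0003, 0], [0, 5, 0], 0.0],
    [[0.00015, 0.0004, 0], [0, 5, 0], 0.0],
    [[0.00015, 0.0003, 0], [0, 5, 0], 0.0],
    [[0, 0, 0], [0, 0, 0], 0.0]
  ]
}}

```text
time_s: 19.65
tcp_pos: [0.4715, 0.2081, 0.1003]
ee_rot: [[-0.897, 0.0, 0.443], [-0.443, 0.0, -0.897], [-0.0, -1.0, -0.0]]
wrist_force: [-0.6, -0.3, 2.9]
gripper_width: 0.159
```

Run:
```python
from h import *
go((.472,.2103,.0994))
```

```text
t 19.65 tcp [0.4715 0.2081 0.1003] tool shift [-0.0015  0.0009 -0.0017] jawyaw -153.71 tilt [ 3.e-04  2.e-04 -1.e+00] j [ 41.9  18.8 -24.4   0.  -46.8 -15.6] w 0.159 F [-0.63 -0.25  2.91] M [-0.068  0.261  0.013]
```

{"op": "jog_arm", "data": {
  "series": [
    [[0.00015, 0.0003, 0], [0, 5, 0], 0.0],
    [[0.00015, 0.0003, 0], [0, 5, 0], 0.0],
    [[0, 0, 0], [0, 0, 0], 0.0]
  ]
}}

```text
time_s: 20.02
tcp_pos: [0.4712, 0.2081, 0.0996]
ee_rot: [[-0.96, 0.0, 0.281], [-0.281, 0.0, -0.96], [-0.0, -1.0, -0.0]]
wrist_force: [-0.7, -0.2, 2.3]
gripper_width: 0.159
```

{"op": "jog_arm", "data": {
  "series": [
    [[0.00015, 0.0003, 0], [0, 5, 0], 0.0],
    [[0, 0, 0], [0, 0, 0], 0.0]
  ]
}}

```text
time_s: 20.27
tcp_pos: [0.4713, 0.2081, 0.0995]
ee_rot: [[-0.981, 0.001, 0.196], [-0.196, 0.0, -0.981], [-0.001, -1.0, -0.0]]
wrist_force: [0.9, -0.2, 3.7]
gripper_width: 0.159
```

Run:
```python
from h import *
go((.472,.2103,.0994))
```

```text
t 20.27 tcp [0.4713 0.2081 0.0995] tool shift [-0.0012  0.0001 -0.002 ] jawyaw -168.7 tilt [ 8.e-04  3.e-04 -1.e+00] j [ 41.9  18.8 -24.5   0.  -46.7 -30.6] w 0.159 F [ 0.86 -0.15  3.72] M [-0.144  0.209 -0.005]
```

{"op": "jog_arm", "data": {
  "series": [
    [[0.00015, 0.0001, 0], [0, 5, 0], 0.0],
    [[0, 0, 0], [0, 0, 0], 0.0]
  ]
}}

```text
time_s: 20.52
tcp_pos: [0.4712, 0.208, 0.0995]
ee_rot: [[-0.994, 0.001, 0.11], [-0.11, 0.0, -0.994], [-0.001, -1.0, -0.0]]
wrist_force: [0.5, -1.1, 5.0]
gripper_width: 0.158
```

{"op": "jog_arm", "data": {
  "series": [
    [[0.00012, 0, 0], [0, 4, 0], 0.0],
    [[0, 0, 0], [0, 0, 0], 0.0]
  ]
}}

```text
time_s: 20.78
tcp_pos: [0.471, 0.2081, 0.0995]
ee_rot: [[-0.999, 0.001, 0.04], [-0.04, 0.0, -0.999], [-0.001, -1.0, -0.0]]
wrist_force: [0.0, -1.2, 5.3]
gripper_width: 0.158
```

Run:
```python
from h import *
go((.472,.2103,.0994))
```

```text
t 20.77 tcp [0.471  0.2081 0.0995] tool shift [-0.0011  0.0001 -0.0022] jawyaw -177.71 tilt [ 9.e-04  4.e-04 -1.e+00] j [ 41.9  18.8 -24.5   0.  -46.6 -39.6] w 0.158 F [ 0.03 -1.19  5.32] M [-0.254  0.145 -0.055]
```

The nut is home: z stays at 0.0995 through the last 9° (5.2 mm below the slot floor, against 5.3 mm expected), with low torque. I'll ease the press and let go.

{"op": "jog_arm", "data": {
  "series": [
    [[0, -0.0005, 0], [0, 0, 0], 0.0],
    [[0, 0, 0], [0, 0, 0], 0.02],
    [[0, 0, 0], [0, 0, 0], 0.035],
    [[0, 0, 0], [0, 0, 0], 0.05],
    [[0, 0, 0], [0, 0, 0], 0.05],
    [[0, 0, 0], [0, 0, 0], 0.05],
    [[0, 0, 0], [0, 0, 0], 0.05]
  ]
}}

```text
time_s: 21.65
tcp_pos: [0.4707, 0.2079, 0.0997]
ee_rot: [[-0.999, -0.0, 0.037], [-0.037, 0.0, -0.999], [0.0, -1.0, -0.0]]
wrist_force: [-0.8, -0.1, 0.6]
gripper_width: 0.568
```

Run:
```python
from h import *
go((.472,.2103,.0994))
```

```text
t 21.65 tcp [0.4707 0.2079 0.0997] tool shift [-0.0014  0.0003 -0.0024] jawyaw -177.91 tilt [-0.  0. -1.] j [ 41.9  18.8 -24.5  -0.  -46.7 -39.8] w 0.568 F [-0.84 -0.14  0.61] M [ 0.03   0.121 -0.013]
```

{"op": "jog_arm", "data": {
  "series": [
    [[0, -0.005, 0], [0, 0, 0], 0.05],
    [[0, -0.015, 0], [0, 0, 0], 0.05],
    [[0, -0.03, 0], [0, 0, 0], 0.05],
    [[0, -0.04, 0], [0, 0, 0], 0.05],
    [[0, -0.04, 0], [0, 0, 0], 0.05],
    [[0.02, -0.02, 0.03], [0, 0, 0], 0.05],
    [[0.02, 0, 0.04], [0, 0, 0], 0.05],
    [[0, 0, 0.04], [0, 0, 0], 0.05],
    [[0, 0, 0.03], [0, 0, 0], 0.05],
    [[0, 0, 0], [0, 0, 0], 0.05]
  ]
}}

```text
time_s: 22.9
tcp_pos: [0.4357, 0.0651, 0.2509]
ee_rot: [[-0.999, 0.002, 0.034], [-0.034, 0.001, -0.999], [-0.002, -1.0, -0.001]]
wrist_force: [0.4, 0.9, 0.7]
gripper_width: 0.572
```

Run:
```python
from fit import *
go((.472,.2103,.0994))
cv2.imwrite("pics/x.png",capture("side"))
S=capture("side")[:,:,::-1];T=capture("top")[:,:,::-1]
b=cv2.resize(S[200:290,225:315],(450,450),interpolation=cv2.INTER_CUBIC).copy()
a=np.linspace(0,2*np.pi,60);c=np.array([.4727,.2090])
t=cv2.resize(T[150:270,140:350],(350,200))
cv2.imwrite("pics/f.png",np.hstack([b,np.vstack([t,cv2.resize(S,(350,250))])]))
```

```text
t 22.9 tcp [0.4357 0.0651 0.2509] tool shift [-0.041   0.1517 -0.1437] jawyaw -178.06 tilt [ 1.8e-03  9.0e-04 -1.0e+00] j [ 29.8   2.3 -21.1   0.  -66.5 -27.8] w 0.572 F [0.43 0.89 0.7 ] M [ 0.     0.052 -0.064]
```

View pics/f.png

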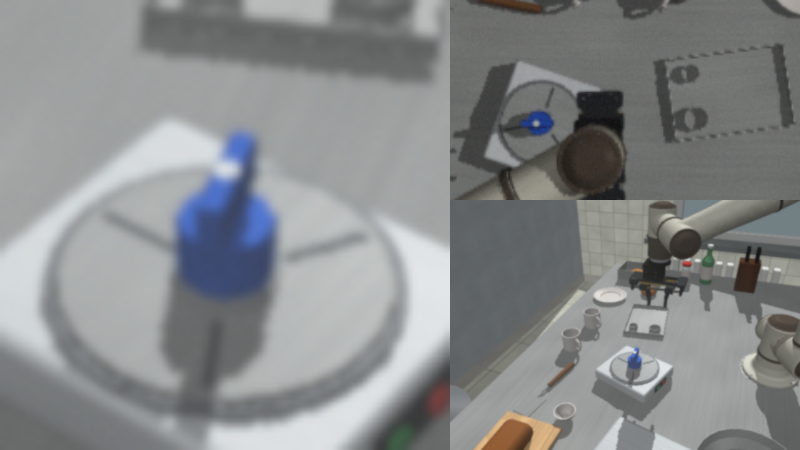

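The nut stands upright on the hub: in the left crop its skirt spans x=178–277 and its lower rim is at y≈297. Both rings are still in the tray and the robot is clear. Handing in.

```bash
python3 -c "
from station import *
print(finish_job())"
```

```text
the job is handed in; nothing more can be done
None
```

The blue nut is on the shaft and sits home on the hub. I handed the job in at about 23 s with the gripper open and clear of everything; no verdict was reported.

- **Fitting:** The nut went over the shaft and came to rest on the lands at TCP z 0.1146 (0.1149 expected). I turned it backward about 60° under a press of about 5 N until it dropped. It caught once as it started into the slot, with about 4 N and 1 N m. A 3° turn and a shift of about 0.6 mm freed it, and it sank to the slot floor at 0.1047.
- **Running on:** I turned it clockwise about 109°. The height then stayed at 0.0995 over the last 9°, which is 5.2 mm below the slot floor (5.3 mm expected). It turned easily, and I stopped before the tight point. The wrist force I read after each step stayed under 6 N.
- **Last picture:** The nut stands upright on the hub and both rings are still in the tray. I saw nothing else disturbed, though I did not measure the other items again.
- **Disagreement:** The side camera's depth was about 6–8 mm off the top camera and the arm. I used the side camera only to compare the nut with the shaft in the same picture, and relied on contact forces for the final centring.

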